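# Pack the sample bottle and hold the box cover down on its seal

### The arm

A 7-joint arm with a two-finger parallel gripper is mounted at the origin on the work surface. World frame = base frame: x ahead of the robot, y to its left, z up, the work surface at z = 0. Lengths are in m, angles in rad, forces in N, time in s.
With the tool pointing down it reaches from about 0.425 to 0.95 m from the base axis. Payload 4.7 kg.
Tool frame: the origin (TCP) lies at the very end of the fingers, on their centre line; the grasp point (between the pads) lies arm.grip_point_offset behind it (arm.grip_point_offset is the distance from the TCP to the grasp point, in m); z points along the fingers, y is the line along which they close (so a half turn about z gives the same grasp; the last joint's range is limited). The gripper opens to 85 mm and grips with 20 to 120 N. Pads are 22 mm wide; open, the fingers measure 114 mm over their backs; the gripper's body (76 mm by 85 mm) begins 54 mm behind the grasp point. The pads swing forward as they close: fully open they stand 13 mm farther back than shut.
Start: joints at [-1.187, 0.469, -0.049, 1.532, 0.024, 1.141, -0.082], TCP at [0.271, 0.618, 0.231] pointing down, gripper open.
Joint ranges: [-2.59, 2.59], [-0.33, 1.99], [-1.39, 1.29], [0.1, 2.45], [-1.04, 4.18], [0.21, 1.99], [-2.66, 2.66]. Speed limits (rad/s): [2.57, 2.57, 3.14, 3.14, 3.14, 3.14, 3.14].

### API

Orientations are given as a unit quaternion [w, x, y, z].
In Python, from station import arm gives the robot as it stands. The module is installed in compiled form; this text tells all that it offers.
- The arm moves only by the shell command python3 -m jog 'ROWS'. ROWS is JSON, a list of rows, each an object of numbers: "x", "y", "z": the shift along the world's x, y, z in mm; "rx", "ry", "rz": the turn, a rotation vector about the world's x, y, z in degrees; "gripper": the opening, from 0 (shut) to 1 (fully open). A call has 1 to 10 rows; each row shifts and turns the commanded pose from where the row before left it; what a row does not reach is not made up. A row lasts 1/10 s, in which the tool goes at most 50 mm and 8.59 degrees, less where a joint would pass 70% of its speed; a pose out of reach is approached as far as the arm can. A call with a gripper value outside its range is refused whole. The fingers move at their own pace and stop on an object; the grip force is fixed at half the most. Time passes only in rows, so rows that do not move let the fingers close. It gives the time, the measured TCP pose, the force, the opening and the grip force at its end, in the units of the state.
- arm.read_state(): the state, without advancing time (a new reading comes with each control period).
- arm.snapshot(name): name is "scene" or "top"; returns (picture, depth): 384x512x3 uint8, red, green, blue; 384x512 float32, m along the optical axis (not along the pixel's ray), 0 where there is no reading.
- arm.camera_info(name): a dict with "K" (3x3 intrinsics, pixels), "R" (3x3) and "t" (3): a world point X has camera coordinates R X + t. Camera axes: x right, y down, z forward; pixel columns grow to the right and rows downward; lengths in m; the calibration is good to about 2 mm. A picture is of the moment at which its call begins. camera_info takes no time and is no camera call.
- arm.job_done(): hands the job in; it is judged then, once.
Trained networks look in the newest picture that a camera, given by its name, has taken for a name from the list of things; names that differ only in an ending like _2 or _b are one class to them, and where a whole thing is asked for, a point or a joint stands for the part that bears it (a point fixed in the world has none). Each returns a list of dicts, best first, with "conf" (0 to 1); they miss things now and then, are a little off and sometimes report something else, mostly with a low value. They report only what shows in the picture. A call takes as long as a camera call.
- arm.boxes_of(name, camera): "bbox" ([centre column, centre row, width, height] in pixels, round what is visible of it).
The state is a dict: "t": time; "joint_positions": joint angles; "qvel": joint speeds; "joint_torque": joint torques, N m; "ee_pos": TCP position; "tool_rot": TCP orientation; "force": force on the tool from outside, world axes, zero at the start; "torque": the same for the moment, N m; "gripper_width": finger opening in m; "gripper_force": force on a finger pad.
Only numpy, scipy, OpenCV 4.12 (cv2) and the standard library are available. Lean on these libraries where they do the work, as an engineer would, in place of code of your own. Each camera call takes 0.05 s, during which the arm holds its last target. There are 200 camera calls.

### The job

Stand the sample bottle upright in the empty half of the sample box, setting it down rather than dropping it and leaving the bottle already packed there standing, then put the cover on the box, also without dropping it. Press the cover down square on its seal with a steady push of about 15 N, so that the seal is squeezed roughly 5 mm of its 8, and stay there: I will close the two clips, so finish while still holding it down. Do not disturb the water bottle, the power brick or the analyser.

Things in the scene. Friction and masses are not known exactly. Their poses are not given: they have to be found in the camera images.
- sample_box: Grey transport box, open on top, fixed to the table, at any yaw. Origin: centre of its underside; z up, y along its long side. Inside 120 (x) by 190 (y) mm, walls 5, floor 5 mm above the origin. A low partition (4 mm thick, 30 above the floor) at y = 0 makes two halves. Flanged rim 144 by 214 mm over all, its top 117 mm above the origin. An open steel clip hangs outside each short end, reaching 27 mm out.
- box_half_a (a point): Middle of the floor of the box's half at y = +48 mm. One half is empty, the other holds the packed bottle.
- box_half_b (a point): Middle of the floor of the box's half at y = -48 mm.
- box_seal (a point): Middle of the box's mouth, level with the top of the free seal, 125 mm above the box's origin. The seal is soft black rubber, 8 mm wide, all along the rim, standing 8 mm proud of it. It yields like a spring: 3 N in all per mm of squeeze (15 N for 5 mm, the cover's weight included); at 8 mm (24 N) the cover strikes the hard rim.
- cover: Loose grey cover, 0.25 kg, flat on the table, right way up. Origin: its centre, level with the lower edge of its skirt; z up, y along its long side; alike if turned half round. 165 (x) by 235 (y) mm at the skirt's foot. Plate 12 to 17 mm above the origin. The flared skirt goes around the outside of the rim: play 7 mm each side at its foot, 3 at its top. It first meets the seal with its origin 113 mm above the box's.
- cover_handle (a point): Middle of the cover's handle: a straight black bar along the cover's y, above the cover's centre, 53 mm above its origin; 14 mm wide (x), 12 mm thick, 30 mm free below it, 96 mm clear between its two end posts.
- sample_bottle: Closed amber sample bottle with a paper band and a white screw cap, standing on the table between box and cover; about 0.16 kg. Origin: centre of its underside; z up. 48 mm in diameter up to a height of 66 mm, then a shoulder; 105 mm tall; cap 40 mm in diameter, from 83 mm to the top.
- packed_bottle: A bottle like the sample bottle, standing in one half of the box, within 15 mm of its middle. Origin: centre of its underside. To be left standing there.
- water_bottle: Bystander: clear drinking-water bottle, 64 mm in diameter, 200 mm tall, left of the work. Origin: centre of its underside.
- power_brick: Bystander: black power adapter, 50 x 115 x 32 mm, right of the work. Origin: centre of its underside.
- analyser: Bystander: black table-top analyser, 150 x 190 x 58 mm, beyond the work. Origin: centre of its underside.

How it is judged:
By the outcome, as a careful person would: the job done as asked, in the order asked, and still so for the second after the job is handed in, while the arm keeps its last pose, push and grip.
It also fails if it takes over 67 s, if anything falls off the work surface, if the arm or the gripper's body presses on something with over 40 N, if the wrist force passes 120 N, or if a joint passes its speed limit or range.

## Working session

There is one attempt and no reset: what is moved stays moved. The work goes in short steps, Python scripts to look and compute and a shell command to move; the robot and the scene stay as the last step left them, time stands still between calls to the robot, and variables do not carry over. Pictures are saved under pics/ and viewed, at most 10 in all, crops included, and the job is handed in when it is done.

```bash
mkdir -p pics; ls
cat > h.py <<'E'
from station import arm
import numpy as np, cv2
def cloud(name, d):
    c=arm.camera_info(name); K,R,t=map(np.array,(c["K"],c["R"],c["t"]))
    v,u=np.mgrid[:d.shape[0],:d.shape[1]]
    P=np.stack([(u-K[0,2])/K[0,0]*d,(v-K[1,2])/K[1,1]*d,d],-1)
    return (P-t.reshape(3))@R
def snap(name,fn=None):
    p,d=arm.snapshot(name)
    if fn: cv2.imwrite("pics/"+fn,p[...,::-1])
    return p,d,cloud(name,d)
def px(name,X):
    c=arm.camera_info(name); q=np.array(c["K"])@(np.array(c["R"])@X+np.array(c["t"]).reshape(3)); return q[:2]/q[2]
E
python3 - <<'E'
from h import *
print(arm.read_state(), arm.grip_point_offset)
for n in("top","scene"):
    p,d,P=snap(n,n+"1.png"); np.savez(f"{n}1.npz",p=p,d=d,P=P)
    c=arm.camera_info(n);print(n,-np.array(c["R"]).T@np.array(c["t"]).reshape(3),np.round(c["R"],2).tolist(),c["K"][0][0])
    for o in("sample_box","cover","cover_handle","sample_bottle","water_bottle","power_brick","analyser"):
        print(o,[(np.round(b["bbox"]).tolist(),round(b["conf"],2)) for b in arm.boxes_of(o,n)][:3])
E
```

```text
pics
{'t': 0.0, 'joint_positions': array([-1.18694287,  0.46948839, -0.04861389,  1.5336764 ,  0.02415007,
        1.14100505, -0.08230168]), 'qvel': array([ 9.64718573e-04, -7.62364200e-04, -4.13962633e-04, -7.52717367e-05,
        2.72085824e-04,  7.76961274e-04, -2.67048916e-03]), 'joint_torque': array([-1.63670861e-04, -5.10306931e+01, -4.70039912e-02, -2.37719768e+01,
        1.06546711e-02,  7.21918346e-03,  2.04776910e-06]), 'ee_pos': array([0.27052521, 0.6177873 , 0.23023727]), 'tool_rot': array([-1.49957846e-04,  2.04881789e-01,  9.78786219e-01, -9.83496383e-04]), 'force': array([-0.63829698,  1.21545549, -1.32739782]), 'torque': array([0.024217  , 0.02649541, 0.03303267]), 'gripper_force': 0.0, 'gripper_width': 0.08535807449986335} 0.0187
top [0.42092628 0.01094418 1.08370125] [[-0.07, -1.0, 0.0], [-0.97, 0.06, -0.22], [0.22, -0.01, -0.98]] 351.9930181107698
sample_box [([161.0, 235.0, 95.0, 74.0], 0.65)]
cover [([342.0, 212.0, 84.0, 71.0], 0.96)]
cover_handle [([343.0, 212.0, 82.0, 66.0], 0.73)]
sample_bottle [([256.0, 202.0, 13.0, 17.0], 0.52)]
water_bottle [([77.0, 217.0, 52.0, 31.0], 0.79), ([421.0, 245.0, 18.0, 48.0], 0.26)]
power_brick [([420.0, 245.0, 18.0, 46.0], 0.76)]
analyser [([256.0, 144.0, 67.0, 58.0], 0.72)]
scene [1.17414711 0.57758077 1.14121954] [[-0.72, 0.69, -0.01], [0.55, 0.56, -0.62], [-0.42, -0.45, -0.79]] 410.2507669341847
sample_box [([343.0, 239.0, 77.0, 87.0], 0.95)]
cover [([216.0, 169.0, 65.0, 56.0], 0.59), ([344.0, 242.0, 76.0, 85.0], 0.36)]
cover_handle [([218.0, 169.0, 65.0, 60.0], 0.65), ([395.0, 304.0, 36.0, 46.0], 0.63)]
sample_bottle [([257.0, 208.0, 17.0, 33.0], 0.65)]
water_bottle [([395.0, 302.0, 37.0, 50.0], 0.85)]
power_brick [([201.0, 121.0, 28.0, 21.0], 0.6)]
analyser [([212.0, 242.0, 74.0, 66.0], 0.88)]
```

Run:
```python
from h import *
p=cv2.imread("pics/top1.png"); cv2.imwrite("pics/top1c.png",cv2.resize(p[100:320,50:450],(800,440),interpolation=cv2.INTER_CUBIC))
p=cv2.imread("pics/scene1.png"); cv2.imwrite("pics/scene1c.png",cv2.resize(p[90:350,140:440],None,fx=2.3,fy=2.3,interpolation=cv2.INTER_CUBIC))
```

```text
(no output)
```

View pics/top1c.png

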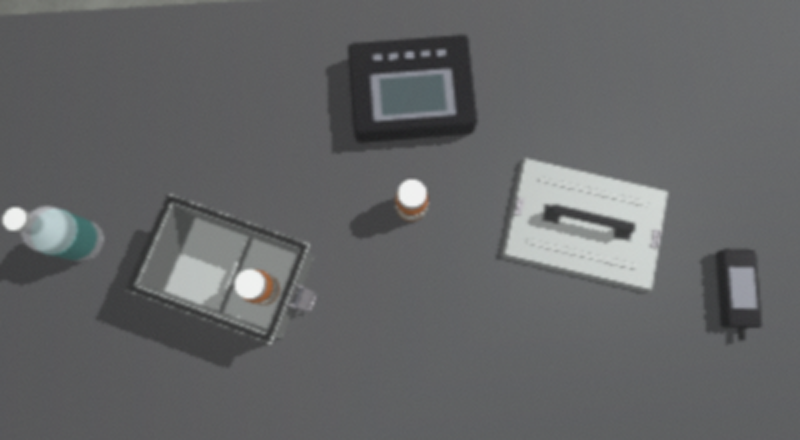

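View pics/scene1c.png

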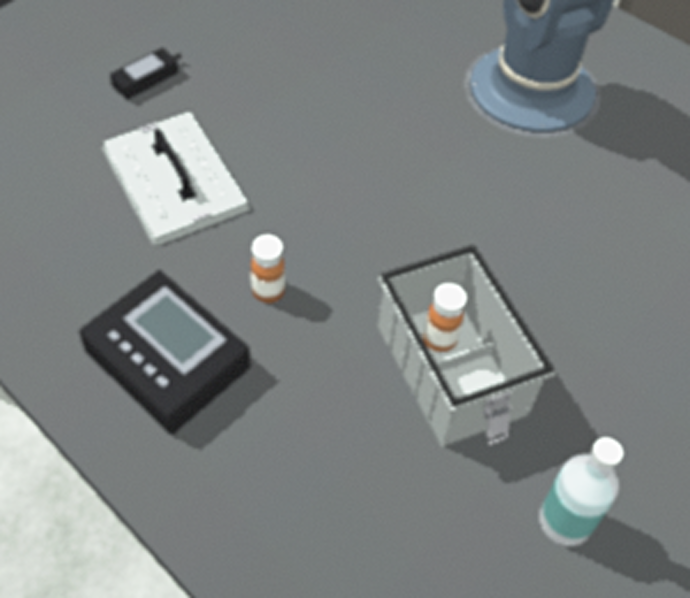

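The top view shows the box at about (160,235) full-image pixels with its left (+y) half empty and the packed bottle in the right half. The sample bottle is at (256,198) and the cover at (343,212), with its handle along nearly the same direction as the box's long side. Next I measure them.

```bash
cat > m.py <<'E'
from h import *
def rect(Q):
    (c,s,a)=cv2.minAreaRect((Q[:,:2]*1000).astype(np.float32)); 
    b=cv2.boxPoints((c,s,a)); e=b[1]-b[0]; f=b[2]-b[1]
    l=e if np.hypot(*e)>np.hypot(*f) else f
    return np.round(c,1),np.round(sorted(s),1),round(np.degrees(np.arctan2(l[1],l[0]))%180,1)
def circ(Q,r):
    from scipy.optimize import least_squares
    h=cv2.convexHull((Q[:,:2]*1000).astype(np.float32))[:,0]
    return np.round(cv2.minEnclosingCircle(h)[0],1),round(cv2.minEnclosingCircle(h)[1],1),np.round(Q.mean(0)*1000,1),len(Q)
E
python3 - <<'E'
from m import *
for n in("top","scene"):
    z=np.load(n+"1.npz");P=z["P"];d=z["d"];p=z["p"].astype(int)
    def sel(xr,yr,zr,m=True): 
        return P[(d>0)&(P[...,0]>xr[0])&(P[...,0]<xr[1])&(P[...,1]>yr[0])&(P[...,1]<yr[1])&(P[...,2]>zr[0])&(P[...,2]<zr[1])&m]
    b=arm.boxes_of
    pt=lambda u,v:np.round(P[v,u],3)
    if n=="top": print("analy,cap,packedcap,cover,brick,box",pt(256,144),pt(256,197),pt(175,243),pt(343,195),pt(420,245),pt(150,230),pt(160,280),pt(70,215),pt(57,209))
    lum=p.mean(-1)
    print(n,"table z",np.median(P[300:310,250:300,2]) if n=="top" else "")
    white=lum>150
    bx=sel((0.2,.6),(.05,.5),(.108,.14),lum<80); print("seal",rect(bx),len(bx),np.median(bx[:,2]))
    cv=sel((.3,.65),(-.4,-.05),(.008,.03),lum>110); print("cover",rect(cv),len(cv),np.median(cv[:,2]))
    hd=sel((.3,.65),(-.4,-.05),(.045,.07)); print("handle",rect(hd),len(hd),hd.mean(0),np.percentile(hd[:,2],[10,50,90]))
    cp=sel((.35,.65),(-.1,.1),(.095,.115),white); print("cap",circ(cp,20))
    pc=sel((.2,.6),(.05,.5),(.09,.125),white); print("packed cap",circ(pc,20))
    wb=sel((.2,.7),(.3,.7),(.15,.22)); print("water",wb.mean(0) if len(wb) else 0,len(wb))
    an=sel((.5,.9),(-.2,.3),(.05,.07)); print("analy",rect(an))
E
```

```text
analy,cap,packedcap,cover,brick,box [ 0.802 -0.026  0.059] [ 0.626 -0.014  0.102] [0.511 0.218 0.108] [ 0.632 -0.285  0.019] [ 0.464 -0.492  0.028] [0.565 0.315 0.007] [0.414 0.287 0.001] [0.599 0.487 0.153] [0.608 0.496 0.201]
top table z 0.0005254935443578172
seal (array([538.8, 260.6]), array([140.9, 209.2]), np.float32(66.5)) 473 0.12484395140173069
cover (array([ 582.8, -279.3]), array([158.3, 227.8]), np.float32(72.5)) 3144 0.017322892413773824
handle (array([ 583.2, -279.9]), array([ 15.2, 123.3]), np.float32(72.2)) 217 [ 0.58231685 -0.27904526  0.05817743] [0.05521078 0.05852403 0.06117221]
cap (array([627.8, -13.3]), 19.7, array([627.5, -13.2, 104.9]), 154)
packed cap (array([546.9, 338.2]), 143.2, array([516.8, 225.1, 110. ]), 178)
water [0.34224598 0.54907268 0.1821752 ] 656
analy (array([706.1,  55.1]), array([253.3, 497. ]), np.float32(138.3))
scene table z 
seal (array([538.9, 263.9]), array([137.9, 209.4]), np.float32(67.3)) 280 0.1251234835455473
cover (array([ 478. , -226.9]), array([339.6, 345.1]), np.float32(179.2)) 1683 0.018120463887588888
handle (array([ 580.2, -276.7]), array([ 15.3, 129.2]), np.float32(72.5)) 116 [ 0.58332869 -0.27033796  0.05840991] [0.05271324 0.05922703 0.06252994]
cap (array([626.4, -10.3]), 22.2, array([627.3,  -7.4, 105. ]), 119)
packed cap (array([540. , 255.9]), 117.3, array([508.6, 259.9, 107.2]), 471)
water [0.36365988 0.54365513 0.18107787] 591
analy (array([698.9,  74.4]), array([238.7, 520.3]), np.float32(138.6))
```

```bash
python3 -m jog '[{"x":18,"y":-31,"rz":-4.5},{"x":18,"y":-31,"rz":-4.5},{"x":18,"y":-31,"rz":-4.5},{"x":18,"y":-31,"rz":-4.5},{"x":18,"y":-31,"rz":-4.5},{"x":18,"y":-31,"rz":-4.5},{"x":18,"y":-31,"rz":-4.5},{"x":18,"y":-31,"rz":-4.5},{"x":18,"y":-31,"rz":-4.5},{"x":18,"y":-31,"rz":-4.5}]'
python3 -m jog '[{"x":18,"y":-31,"rz":-4.5},{"x":18,"y":-31,"rz":-4.5},{"x":18,"y":-31,"rz":-4.5},{"x":18,"y":-31,"rz":-4.5},{"x":18,"y":-31,"rz":-4.5},{"x":18,"y":-31,"rz":-4.5},{"x":18,"y":-31,"rz":-4.5},{"x":18,"y":-31,"rz":-4.5},{"x":17,"y":-36,"rz":-4.5},{"x":14,"y":-36,"rz":-4}]'
cat > st.py <<'E'
from h import *
from scipy.spatial.transform import Rotation as Ro
def st():
    s=arm.read_state(); R=Ro.from_quat(np.array(s["tool_rot"]),scalar_first=True).as_matrix()
    print("t%.2f"%s["t"],"tcp",np.round(s["ee_pos"]*1000,1),"yaw_y %.2f"%np.degrees(np.arctan2(R[1,1],R[0,1])),"tool z",np.round(R[:,2],4),"F",np.round(s["force"],2),"M",np.round(s["torque"],2),"w %.1f gf %.0f"%(s["gripper_width"]*1000,s["gripper_force"]),"q",np.round(s["joint_positions"],2))
    return s
if __name__=="__main__": st()
E
python3 st.py
python3 - <<'E'
from h import *
from scipy.optimize import least_squares
# sub-mm box & cover fit from saved depth
for n in("top","scene"):
    z=np.load(n+"1.npz");P=z["P"];d=z["d"];p=z["p"].astype(int);lum=p.mean(-1)
    Q=P[(d>0)&(lum<80)&(abs(P[...,2]-.1235)<.01)&(abs(P[...,0]-.54)<.16)&(abs(P[...,1]-.262)<.16)][:,:2]*1000
    def f(v):
        c,s=np.cos(v[2]),np.sin(v[2]); q=(Q-v[:2])@np.array([[c,-s],[s,c]])  # long along col0
        dx=abs(q[:,0])-v[3]; dy=abs(q[:,1])-v[4]
        return np.where(np.maximum(dx,dy)<0,np.maximum(dx,dy),np.maximum(dx,dy))
    r=least_squares(f,[539,262,np.radians(67),100,66],loss="soft_l1",f_scale=2)
    v=r.x; print(n,"seal",np.round(v[:2],1),np.round(np.degrees(v[2]),2),np.round(v[3:],1),len(Q))
    # handle PCA and bottle-in-box
    m=(d>0)&(abs(P[...,2]-.058)<.008)&(abs(P[...,0]-.58)<.1)&(abs(P[...,1]+.28)<.1)&(lum<90)
    H=P[m][:,:2]*1000;(a,b,x0,y0)=cv2.fitLine(H.astype(np.float32),cv2.DIST_HUBER,0,.01,.01).ravel()
    t=(H-[x0,y0])@[a,b];mid=(t.min()+t.max())/2
    print("handle yaw",np.degrees(np.arctan2(b,a))%180,"mid",x0+a*mid,y0+b*mid,"len",np.ptp(t))
E
```

```text
t0.80 tcp [270.8 618.3 231.3] yaw_y 66.35 tool z [-0.e+00  1.e-04 -1.e+00] F [ 0.58 -0.39 -0.32] M [0.01 0.01 0.01] w 85.7 gf 0 q [-1.19  0.47 -0.05  1.53  0.02  1.14 -0.08]
top seal [538.8 259.9] 66.61 [100.8  66.1] 597
handle yaw 72.5212 mid 582.0660535600143 -277.1497849298843 len 118.73073974429002
scene seal [539.5 264. ] 66.72 [101.1  66. ] 348
handle yaw 72.91446 mid 584.2956147192136 -273.446789034564 len 119.12488388182061validation failed for argument at $[0]...
validation failed for argument at $[0]...
```

```bash
python3 -m jog '[{"x":18,"y":-31,"z":0,"rx":0,"ry":0,"rz":-4.5,"gripper":1}]'; python3 -m jog --help | head -20
```

```text
t: 0.9
ee_pos: [0.2843, 0.591, 0.2309]
tool_rot: [-0.002, 0.24, 0.971, 0.001]
force: [-0.0, -0.3, -0.7]
gripper_width: 0.0853
gripper_force: 0.0invalid input: not JSON, or not a number
```

```bash
python3 -m jog '[{"x":24,"y":-42,"z":0,"rx":0,"ry":0,"rz":-6,"gripper":1},{"x":24,"y":-42,"z":0,"rx":0,"ry":0,"rz":-6,"gripper":1},{"x":24,"y":-42,"z":0,"rx":0,"ry":0,"rz":-6,"gripper":1},{"x":24,"y":-42,"z":0,"rx":0,"ry":0,"rz":-6,"gripper":1},{"x":24,"y":-42,"z":0,"rx":0,"ry":0,"rz":-6,"gripper":1},{"x":24,"y":-42,"z":0,"rx":0,"ry":0,"rz":-6,"gripper":1},{"x":24,"y":-42,"z":0,"rx":0,"ry":0,"rz":-6,"gripper":1},{"x":24,"y":-42,"z":0,"rx":0,"ry":0,"rz":-6,"gripper":1},{"x":24,"y":-42,"z":0,"rx":0,"ry":0,"rz":-6,"gripper":1},{"x":24,"y":-42,"z":0,"rx":0,"ry":0,"rz":-6,"gripper":1}]'
python3 -m jog '[{"x":24,"y":-42,"z":0,"rx":0,"ry":0,"rz":-6,"gripper":1},{"x":24,"y":-42,"z":0,"rx":0,"ry":0,"rz":-6,"gripper":1},{"x":24,"y":-42,"z":0,"rx":0,"ry":0,"rz":-6,"gripper":1},{"x":24,"y":-42,"z":0,"rx":0,"ry":0,"rz":-6,"gripper":1},{"x":0,"y":0,"z":0,"rx":0,"ry":0,"rz":0,"gripper":1},{"x":0,"y":0,"z":0,"rx":0,"ry":0,"rz":0,"gripper":1}]'
python3 st.py
```

```text
t: 1.9
ee_pos: [0.5295, 0.1656, 0.2318]
tool_rot: [0.0, 0.697, 0.717, 0.001]
force: [0.7, -0.1, -0.1]
gripper_width: 0.0855
gripper_force: 0.0
t: 2.5
ee_pos: [0.6249, -0.002, 0.2311]
tool_rot: [0.0, 0.83, 0.557, -0.0]
force: [-0.2, 0.7, -1.0]
gripper_width: 0.0853
gripper_force: 0.0
t2.50 tcp [624.9  -2.  231.1] yaw_y -22.28 tool z [-2.e-04 -3.e-04 -1.e+00] F [-0.23  0.66 -1.01] M [ 0.06 -0.04  0.01] w 85.3 gf 0 q [-0.43  0.41  0.49  1.68 -0.21  1.1  -0.26]
```

```bash
python3 -m jog '[{"x":2,"y":-9,"z":0,"rx":0,"ry":0,"rz":0,"gripper":1},{"x":0,"y":0,"z":-40,"rx":0,"ry":0,"rz":0,"gripper":1},{"x":0,"y":0,"z":-40,"rx":0,"ry":0,"rz":0,"gripper":1},{"x":0,"y":0,"z":-30,"rx":0,"ry":0,"rz":0,"gripper":1},{"x":0,"y":0,"z":-20,"rx":0,"ry":0,"rz":0,"gripper":1},{"x":0,"y":0,"z":-15,"rx":0,"ry":0,"rz":0,"gripper":1},{"x":0,"y":0,"z":-10,"rx":0,"ry":0,"rz":0,"gripper":1},{"x":0,"y":0,"z":-3,"rx":0,"ry":0,"rz":0,"gripper":1},{"x":0,"y":0,"z":0,"rx":0,"ry":0,"rz":0,"gripper":1}]'
python3 - <<'E'
from st import *
st()
p,d,P=snap("scene","s2.png"); snap("top","t2.png")
a=cv2.imread("pics/s2.png")[130:250,190:330]; b=cv2.imread("pics/t2.png")[130:250,190:330]
cv2.imwrite("pics/c2.png",cv2.resize(np.vstack([a,b]),None,fx=2.5,fy=2.5,interpolation=cv2.INTER_CUBIC))
E
```

```text
t: 3.4
ee_pos: [0.6271, -0.0094, 0.0737]
tool_rot: [0.0, 0.83, 0.558, 0.0]
force: [-0.0, 0.3, -0.0]
gripper_width: 0.0853
gripper_force: 0.0
t3.40 tcp [627.1  -9.4  73.7] yaw_y -22.12 tool z [ 8.e-04  1.e-04 -1.e+00] F [-0.01  0.31 -0.02] M [-0.02 -0.01 -0.  ] w 85.3 gf 0 q [-0.35  0.59  0.42  1.81 -0.32  0.81 -0.16]
```

View pics/c2.png

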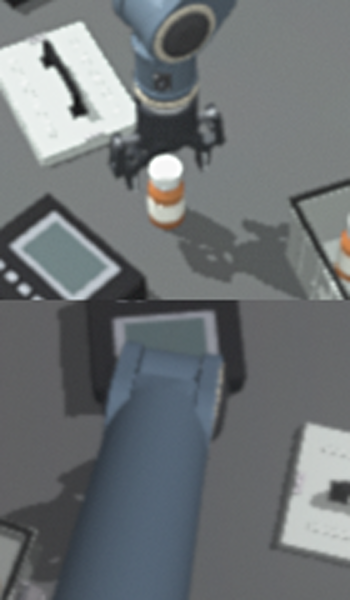

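The fingers straddle the cap: cap at crop (165,170), fingertips at about (125,175) and (205,165). Closing now.

```bash
python3 -m jog '[{"x":0,"y":0,"z":0,"rx":0,"ry":0,"rz":0,"gripper":0},{"x":0,"y":0,"z":0,"rx":0,"ry":0,"rz":0,"gripper":0},{"x":0,"y":0,"z":0,"rx":0,"ry":0,"rz":0,"gripper":0},{"x":0,"y":0,"z":0,"rx":0,"ry":0,"rz":0,"gripper":0},{"x":0,"y":0,"z":0,"rx":0,"ry":0,"rz":0,"gripper":0},{"x":0,"y":0,"z":0,"rx":0,"ry":0,"rz":0,"gripper":0},{"x":0,"y":0,"z":0,"rx":0,"ry":0,"rz":0,"gripper":0},{"x":0,"y":0,"z":0,"rx":0,"ry":0,"rz":0,"gripper":0}]'; python3 st.py
```

```text
t: 4.3
ee_pos: [0.6273, -0.0097, 0.074]
tool_rot: [0.0, 0.83, 0.558, 0.001]
force: [0.3, -0.6, 4.9]
gripper_width: 0.0387
gripper_force: 60.0
t4.30 tcp [627.3  -9.7  74. ] yaw_y -22.16 tool z [ 1.2e-03  1.0e-04 -1.0e+00] F [ 0.26 -0.61  4.86] M [0.07 0.12 0.02] w 38.7 gf 60 q [-0.35  0.59  0.42  1.81 -0.32  0.81 -0.16]
```

```bash
python3 -m jog '[{"x":0,"y":0,"z":8,"rx":0,"ry":0,"rz":0,"gripper":0},{"x":0,"y":0,"z":12,"rx":0,"ry":0,"rz":0,"gripper":0},{"x":0,"y":0,"z":30,"rx":0,"ry":0,"rz":0,"gripper":0},{"x":0,"y":0,"z":40,"rx":0,"ry":0,"rz":0,"gripper":0},{"x":0,"y":0,"z":40,"rx":0,"ry":0,"rz":0,"gripper":0},{"x":0,"y":0,"z":20,"rx":0,"ry":0,"rz":0,"gripper":0},{"x":0,"y":0,"z":10,"rx":0,"ry":0,"rz":0,"gripper":0},{"x":0,"y":0,"z":0,"rx":0,"ry":0,"rz":0,"gripper":0},{"x":0,"y":0,"z":0,"rx":0,"ry":0,"rz":0,"gripper":0}]'
python3 - <<'E'
from st import *
st()
p,d,P=snap("scene","s3.png")
u,v=px("scene",np.array([.627,-.01,.2])).astype(int)
cv2.imwrite("pics/c3.png",cv2.resize(cv2.imread("pics/s3.png")[v-70:v+70,u-80:u+80],None,fx=3,fy=3))
m=(d>0)&(abs(P[...,0]-.627)<.05)&(abs(P[...,1]+.01)<.05)&(P[...,2]>.12)&(P[...,2]<.26)
Q=P[m]; c=p[m].astype(int); o=(c[:,0]-c[:,2]>40); print(np.percentile(Q[o][:,2],[1,50,99]),Q[o].mean(0), np.percentile(Q[:,2],1))
E
```

```text
t: 5.2
ee_pos: [0.6258, -0.0095, 0.232]
tool_rot: [-0.001, 0.83, 0.558, -0.001]
force: [0.6, 0.2, -1.4]
gripper_width: 0.0387
gripper_force: 60.6
t5.20 tcp [625.8  -9.5 232. ] yaw_y -22.15 tool z [-0.0024  0.     -1.    ] F [ 0.56  0.19 -1.43] M [-0.03 -0.   -0.01] w 38.7 gf 61 q [-0.42  0.41  0.5   1.68 -0.22  1.11 -0.24]
[0.16090358 0.22336848 0.23810072] [0.63581885 0.00321913 0.21150965] 0.16180279969803538
```

View pics/c3.png

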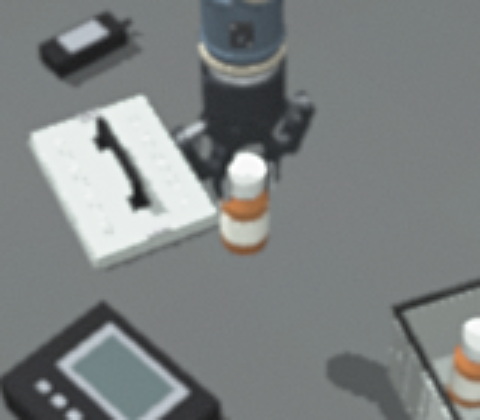

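The bottle hangs upright in the gripper, cap at crop (245,170), underside at about z = 0.16. Carrying it to the empty half.

```bash
python3 -m jog '[{"x":-4,"y":20,"z":0,"rx":0,"ry":0,"rz":-1,"gripper":0},{"x":-8,"y":39,"z":0,"rx":0,"ry":0,"rz":0,"gripper":0},{"x":-8,"y":39,"z":0,"rx":0,"ry":0,"rz":0,"gripper":0},{"x":-8,"y":39,"z":0,"rx":0,"ry":0,"rz":0,"gripper":0},{"x":-8,"y":39,"z":0,"rx":0,"ry":0,"rz":0,"gripper":0},{"x":-8,"y":39,"z":0,"rx":0,"ry":0,"rz":0,"gripper":0},{"x":-8,"y":39,"z":0,"rx":0,"ry":0,"rz":0,"gripper":0},{"x":-8,"y":39,"z":0,"rx":0,"ry":0,"rz":0,"gripper":0},{"x":-8,"y":23,"z":0,"rx":0,"ry":0,"rz":0,"gripper":0},{"x":0,"y":0,"z":0,"rx":0,"ry":0,"rz":0,"gripper":0}]' >/dev/null
python3 -m jog '[{"x":0,"y":0,"z":0,"rx":0,"ry":0,"rz":0,"gripper":0},{"x":0,"y":0,"z":0,"rx":0,"ry":0,"rz":0,"gripper":0}]'
python3 - <<'E'
from st import *
st()
snap("scene","s4.png"); 
cv2.imwrite("pics/c4.png",cv2.resize(cv2.imread("pics/s4.png")[150:330,280:440],None,fx=3,fy=3))
E
```

```text
t: 6.45
ee_pos: [0.5591, 0.3043, 0.2324]
tool_rot: [0.001, 0.835, 0.55, -0.001]
force: [-0.4, -0.8, -2.3]
gripper_width: 0.0388
gripper_force: 60.6
t6.45 tcp [559.1 304.3 232.4] yaw_y -23.29 tool z [-8.e-04 -2.e-03 -1.e+00] F [-0.36 -0.84 -2.35] M [-0.03  0.02 -0.02] w 38.8 gf 61 q [-0.87  0.42  0.42  1.65 -0.19  1.11 -0.8 ]
```

View pics/c4.png

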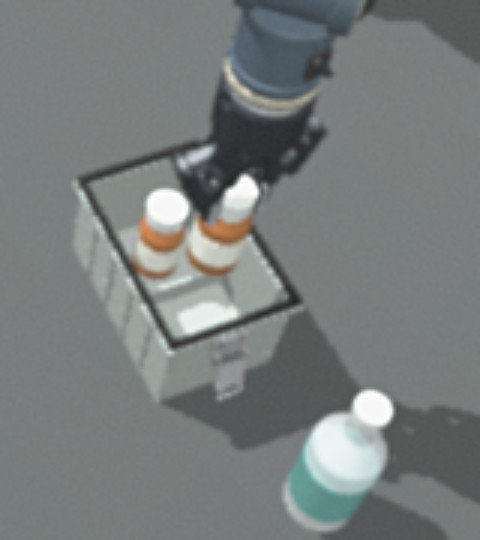

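The bottle is above the empty half, clear of the packed bottle and the water bottle. Lowering it, slowing near the floor.

```bash
python3 -m jog '[{"x":0,"y":1,"z":-20,"rx":0,"ry":0,"rz":0,"gripper":0},{"x":0,"y":0,"z":-30,"rx":0,"ry":0,"rz":0,"gripper":0},{"x":0,"y":0,"z":-30,"rx":0,"ry":0,"rz":0,"gripper":0},{"x":0,"y":0,"z":-30,"rx":0,"ry":0,"rz":0,"gripper":0},{"x":0,"y":0,"z":-20,"rx":0,"ry":0,"rz":0,"gripper":0},{"x":0,"y":0,"z":-10,"rx":0,"ry":0,"rz":0,"gripper":0},{"x":0,"y":0,"z":-5,"rx":0,"ry":0,"rz":0,"gripper":0},{"x":0,"y":0,"z":-2,"rx":0,"ry":0,"rz":0,"gripper":0},{"x":0,"y":0,"z":0,"rx":0,"ry":0,"rz":0,"gripper":0}]'
for i in 1; do python3 -m jog '[{"x":0,"y":0,"z":-1.5,"rx":0,"ry":0,"rz":0,"gripper":0},{"x":0,"y":0,"z":-1,"rx":0,"ry":0,"rz":0,"gripper":0},{"x":0,"y":0,"z":0,"rx":0,"ry":0,"rz":0,"gripper":0}]';done
```

```text
t: 7.4
ee_pos: [0.5595, 0.3074, 0.0872]
tool_rot: [0.0, 0.835, 0.551, 0.001]
force: [0.2, -0.7, -2.2]
gripper_width: 0.0386
gripper_force: 60.6
t: 7.7
ee_pos: [0.5588, 0.3075, 0.0841]
tool_rot: [-0.0, 0.835, 0.551, 0.0]
force: [-0.2, 0.3, -1.6]
gripper_width: 0.0382
gripper_force: 60.6
```

```bash
python3 -m jog '[{"x":0,"y":0,"z":-2,"rx":0,"ry":0,"rz":0,"gripper":0},{"x":0,"y":0,"z":-1,"rx":0,"ry":0,"rz":0,"gripper":0},{"x":0,"y":0,"z":0,"rx":0,"ry":0,"rz":0,"gripper":0}]'
python3 -m jog '[{"x":0,"y":0,"z":-1,"rx":0,"ry":0,"rz":0,"gripper":0},{"x":0,"y":0,"z":0,"rx":0,"ry":0,"rz":0,"gripper":0}]'
python3 -m jog '[{"x":0,"y":0,"z":-1,"rx":0,"ry":0,"rz":0,"gripper":0},{"x":0,"y":0,"z":0,"rx":0,"ry":0,"rz":0,"gripper":0}]'
```

```text
t: 8.0
ee_pos: [0.5586, 0.3073, 0.0806]
tool_rot: [0.0, 0.835, 0.551, -0.0]
force: [0.2, 0.5, -1.9]
gripper_width: 0.0387
gripper_force: 60.6
t: 8.2
ee_pos: [0.5587, 0.3073, 0.0797]
tool_rot: [0.0, 0.835, 0.551, -0.0]
force: [0.0, -0.3, -1.2]
gripper_width: 0.0384
gripper_force: 60.6
t: 8.4
ee_pos: [0.5589, 0.3074, 0.079]
tool_rot: [0.0, 0.835, 0.551, 0.0]
force: [-0.6, 0.3, -0.4]
gripper_width: 0.0384
gripper_force: 60.9
```

```bash
python3 -m jog '[{"x":0,"y":0,"z":-0.7,"rx":0,"ry":0,"rz":0,"gripper":0},{"x":0,"y":0,"z":0,"rx":0,"ry":0,"rz":0,"gripper":0},{"x":0,"y":0,"z":0,"rx":0,"ry":0,"rz":0,"gripper":0}]'
```

```text
t: 8.7
ee_pos: [0.5591, 0.3076, 0.0789]
tool_rot: [-0.0, 0.835, 0.551, 0.001]
force: [-1.3, -0.0, 5.4]
gripper_width: 0.0383
gripper_force: 61.3
```

Contact with the floor (force up by 7 N). Releasing partially, then rising.

```bash
python3 -m jog '[{"x":0,"y":0,"z":0,"rx":0,"ry":0,"rz":0,"gripper":0.52},{"x":0,"y":0,"z":0,"rx":0,"ry":0,"rz":0,"gripper":0.58},{"x":0,"y":0,"z":0,"rx":0,"ry":0,"rz":0,"gripper":0.65},{"x":0,"y":0,"z":0,"rx":0,"ry":0,"rz":0,"gripper":0.72},{"x":0,"y":0,"z":0,"rx":0,"ry":0,"rz":0,"gripper":0.72},{"x":0,"y":0,"z":0,"rx":0,"ry":0,"rz":0,"gripper":0.72},{"x":0,"y":0,"z":0,"rx":0,"ry":0,"rz":0,"gripper":0.72}]'
python3 -m jog '[{"x":0,"y":0,"z":5,"rx":0,"ry":0,"rz":0,"gripper":0.72},{"x":0,"y":0,"z":10,"rx":0,"ry":0,"rz":0,"gripper":0.72},{"x":0,"y":0,"z":15,"rx":0,"ry":0,"rz":0,"gripper":0.72},{"x":0,"y":0,"z":30,"rx":0,"ry":0,"rz":0,"gripper":0.72},{"x":0,"y":0,"z":40,"rx":0,"ry":0,"rz":0,"gripper":0.72},{"x":0,"y":0,"z":30,"rx":0,"ry":0,"rz":0,"gripper":0.72},{"x":0,"y":0,"z":20,"rx":0,"ry":0,"rz":0,"gripper":1}]'
```

```text
t: 9.4
ee_pos: [0.5588, 0.3073, 0.0781]
tool_rot: [0.0, 0.835, 0.551, 0.0]
force: [0.1, -0.2, -0.0]
gripper_width: 0.0614
gripper_force: 0.0
t: 10.1
ee_pos: [0.56, 0.3076, 0.2327]
tool_rot: [0.0, 0.835, 0.551, 0.003]
force: [-0.4, -0.1, -0.3]
gripper_width: 0.0743
gripper_force: 0.0
```

```bash
python3 -m jog '[{"x":2,"y":-20,"z":0,"rx":0,"ry":0,"rz":0,"gripper":1},{"x":2,"y":-44,"z":0,"rx":0,"ry":0,"rz":0,"gripper":1},{"x":2,"y":-44,"z":0,"rx":0,"ry":0,"rz":0,"gripper":1},{"x":2,"y":-44,"z":0,"rx":0,"ry":0,"rz":0,"gripper":1},{"x":2,"y":-44,"z":0,"rx":0,"ry":0,"rz":0.5,"gripper":1},{"x":2,"y":-44,"z":0,"rx":0,"ry":0,"rz":1,"gripper":1},{"x":2,"y":-44,"z":0,"rx":0,"ry":0,"rz":1,"gripper":1},{"x":2,"y":-44,"z":0,"rx":0,"ry":0,"rz":1,"gripper":1},{"x":2,"y":-44,"z":0,"rx":0,"ry":0,"rz":1,"gripper":1},{"x":2,"y":-44,"z":0,"rx":0,"ry":0,"rz":1,"gripper":1}]'
python3 -m jog '[{"x":2,"y":-44,"z":0,"rx":0,"ry":0,"rz":0.5,"gripper":1},{"x":1,"y":-44,"z":0,"rx":0,"ry":0,"rz":0,"gripper":1},{"x":1,"y":-44,"z":0,"rx":0,"ry":0,"rz":0,"gripper":1},{"x":0,"y":-37,"z":0,"rx":0,"ry":0,"rz":0,"gripper":1},{"x":0,"y":0,"z":0,"rx":0,"ry":0,"rz":0,"gripper":1},{"x":0,"y":0,"z":0,"rx":0,"ry":0,"rz":0,"gripper":1}]'
python3 - <<'E'
from st import *
st()
p,d,P=snap("top","t5.png"); np.savez("top5.npz",p=p,d=d,P=P); p,d,P=snap("scene","s5.png"); np.savez("scene5.npz",p=p,d=d,P=P)
a=cv2.resize(cv2.imread("pics/t5.png")[170:300,100:230],(400,400)); b=cv2.resize(cv2.imread("pics/s5.png")[170:300,270:400],(400,400))
cv2.imwrite("pics/c5.png",np.hstack([a,b]))
E
```

```text
t: 11.1
ee_pos: [0.5773, -0.1118, 0.2279]
tool_rot: [-0.0, 0.807, 0.59, -0.0]
force: [1.0, 0.1, 0.4]
gripper_width: 0.0853
gripper_force: 0.0
t: 11.7
ee_pos: [0.581, -0.2796, 0.2277]
tool_rot: [-0.0, 0.806, 0.592, -0.0]
force: [0.1, -0.2, 0.5]
gripper_width: 0.0853
gripper_force: 0.0
t11.70 tcp [ 581.  -279.6  227.7] yaw_y -17.37 tool z [-1.3e-03  2.0e-04 -1.0e+00] F [ 0.08 -0.16  0.55] M [ 0.03 -0.11 -0.02] w 85.3 gf 0 q [-0.01  0.46  0.56  1.64 -0.26  1.12  0.31]
```

View pics/c5.png

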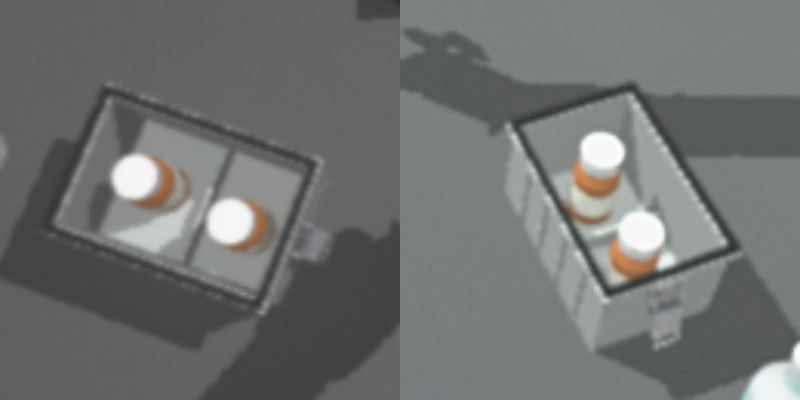

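Both bottles stand upright, one in each half (top crop: caps at (135,178) and (230,222)). The placed cap is at a known robot position (559, 307.5), so it can calibrate the cameras.

Run:
```python
from h import *
from scipy.optimize import least_squares
R0=np.array([559,307.5])
for n in("top","scene"):
    z=np.load(n+"5.npz");P=z["P"];d=z["d"];p=z["p"].astype(int);lum=p.mean(-1)
    m=(d>0)&(lum>140)&(abs(P[...,2]-.109)<.008)&(np.hypot(P[...,0]-.559,P[...,1]-.307)<.035)
    Q=(P[m][:,:2]*1000).astype(np.float32); print(n,"cap",cv2.minEnclosingCircle(Q),Q.mean(0),np.median(P[m][:,2]))
    Q=P[(d>0)&(lum<75)&(abs(P[...,2]-.1235)<.008)&(abs(P[...,0]-.54)<.16)&(abs(P[...,1]-.262)<.16)][:,:2]*1000
    def f(v):
        c,s=np.cos(v[2]),np.sin(v[2]); q=(Q-v[:2])@np.array([[c,-s],[s,c]])
        return np.maximum(abs(q[:,0])-v[3],abs(q[:,1])-v[4])
    v=least_squares(f,[539,262,np.radians(67),100,66],loss="soft_l1",f_scale=2).x
    c,s=np.cos(v[2]),np.sin(v[2]);q=(Q-v[:2])@np.array([[c,-s],[s,c]])
    print("seal",np.round(v[:2],1),np.round(np.degrees(v[2]),2),np.round(v[3:],1),len(Q),"extent",np.percentile(q,[.5,99.5],axis=0).round(1).tolist())
    # cover plate
    z=np.load(n+"1.npz");P=z["P"];d=z["d"];p=z["p"].astype(int);lum=p.mean(-1)
    q=(P*1000-[583,-278,0])@np.array([[np.cos(np.radians(72.5)),-np.sin(np.radians(72.5)),0],[np.sin(np.radians(72.5)),np.cos(np.radians(72.5)),0],[0,0,1]])
    m=(d>0)&(lum>110)&(q[...,2]>10)&(q[...,2]<26)&(abs(q[...,0])<130)&(abs(q[...,1])<95)
    print("cover",cv2.minAreaRect((P[m][:,:2]*1000).astype(np.float32)),len(P[m]),"ext local",np.percentile(q[m],[.5,99.5],axis=0).round(1).tolist())
```

```text
top cap ((560.6978149414062, 303.3695068359375), 20.090009689331055) [559.8552 302.7551] 0.10986017919443442
seal [539.  260.1] 66.62 [100.8  65.9] 439 extent [[-102.7, -68.4], [104.6, 69.1]]
cover ((582.7019653320312, -279.4252624511719), (228.8761749267578, 158.2972869873047), 72.50227355957031) 3450 ext local [[-113.6, -77.8, 11.2], [111.2, 77.8, 22.7]]
scene cap ((557.8555908203125, 307.5219421386719), 21.148513793945312) [559.9113  308.55127] 0.11089905175890657
seal [539.2 263.8] 66.36 [101.  66.] 323 extent [[-105.5, -67.9], [103.7, 71.0]]
cover ((581.2101440429688, -275.0662841796875), (233.6220703125, 159.45013427734375), 72.73807525634766) 1821 ext local [[-112.1, -75.4, 10.5], [116.4, 80.9, 24.7]]
```

Both cameras agree that box − cover = (−44, +539) mm with a turn of −6.0°. Grasping the handle now.

```bash
python3 -m jog '[{"x":2,"y":1,"z":-30,"rx":0,"ry":0,"rz":-0.1,"gripper":1},{"x":0,"y":0,"z":-40,"rx":0,"ry":0,"rz":0,"gripper":1},{"x":0,"y":0,"z":-40,"rx":0,"ry":0,"rz":0,"gripper":1},{"x":0,"y":0,"z":-40,"rx":0,"ry":0,"rz":0,"gripper":1},{"x":0,"y":0,"z":-25,"rx":0,"ry":0,"rz":0,"gripper":1},{"x":0,"y":0,"z":-13,"rx":0,"ry":0,"rz":0,"gripper":1},{"x":0,"y":0,"z":-6,"rx":0,"ry":0,"rz":0,"gripper":1},{"x":0,"y":0,"z":0,"rx":0,"ry":0,"rz":0,"gripper":1},{"x":0,"y":0,"z":0,"rx":0,"ry":0,"rz":0,"gripper":1}]'
python3 st.py
```

```text
t: 12.7
ee_pos: [0.5858, -0.277, 0.0356]
tool_rot: [0.001, 0.805, 0.593, 0.001]
force: [-0.4, 0.5, 0.1]
gripper_width: 0.0855
gripper_force: 0.0
t12.70 tcp [ 585.8 -277.    35.6] yaw_y -17.23 tool z [ 2.6e-03 -9.0e-04 -1.0e+00] F [-0.37  0.51  0.12] M [ 0.    0.01 -0.02] w 85.5 gf 0 q [ 0.06  0.68  0.45  1.78 -0.4   0.78  0.42]
```

```bash
python3 -m jog '[{"x":-2,"y":-1,"z":-1,"rx":0,"ry":0,"rz":-0.2,"gripper":1},{"x":0,"y":0,"z":0,"rx":0,"ry":0,"rz":0,"gripper":1},{"x":0,"y":0,"z":0,"rx":0,"ry":0,"rz":0,"gripper":0},{"x":0,"y":0,"z":0,"rx":0,"ry":0,"rz":0,"gripper":0},{"x":0,"y":0,"z":0,"rx":0,"ry":0,"rz":0,"gripper":0},{"x":0,"y":0,"z":0,"rx":0,"ry":0,"rz":0,"gripper":0},{"x":0,"y":0,"z":0,"rx":0,"ry":0,"rz":0,"gripper":0},{"x":0,"y":0,"z":0,"rx":0,"ry":0,"rz":0,"gripper":0},{"x":0,"y":0,"z":0,"rx":0,"ry":0,"rz":0,"gripper":0},{"x":0,"y":0,"z":0,"rx":0,"ry":0,"rz":0,"gripper":0}]'
python3 -m jog '[{"x":0,"y":0,"z":0,"rx":0,"ry":0,"rz":0,"gripper":0},{"x":0,"y":0,"z":0,"rx":0,"ry":0,"rz":0,"gripper":0},{"x":0,"y":0,"z":0,"rx":0,"ry":0,"rz":0,"gripper":0},{"x":0,"y":0,"z":0,"rx":0,"ry":0,"rz":0,"gripper":0}]'
python3 st.py
```

```text
t: 13.7
ee_pos: [0.5829, -0.2777, 0.0333]
tool_rot: [0.0, 0.806, 0.592, 0.0]
force: [0.3, 0.4, 2.0]
gripper_width: 0.0132
gripper_force: 58.6
t: 14.1
ee_pos: [0.5828, -0.2777, 0.0333]
tool_rot: [0.0, 0.806, 0.592, 0.0]
force: [-0.5, 0.8, 3.2]
gripper_width: 0.0125
gripper_force: 58.8
t14.10 tcp [ 582.8 -277.7   33.3] yaw_y -17.44 tool z [ 2.e-04 -0.e+00 -1.e+00] F [-0.53  0.76  3.2 ] M [ 0.14  0.12 -0.05] w 12.5 gf 59 q [ 0.06  0.68  0.45  1.79 -0.4   0.77  0.42]
```

```bash
python3 -m jog '[{"x":0,"y":0,"z":5,"rx":0,"ry":0,"rz":0,"gripper":0},{"x":0,"y":0,"z":10,"rx":0,"ry":0,"rz":0,"gripper":0},{"x":0,"y":0,"z":20,"rx":0,"ry":0,"rz":0,"gripper":0},{"x":0,"y":0,"z":30,"rx":0,"ry":0,"rz":0,"gripper":0},{"x":0,"y":0,"z":35,"rx":0,"ry":0,"rz":0,"gripper":0},{"x":0,"y":0,"z":35,"rx":0,"ry":0,"rz":0,"gripper":0},{"x":0,"y":0,"z":25,"rx":0,"ry":0,"rz":0,"gripper":0},{"x":0,"y":0,"z":15,"rx":0,"ry":0,"rz":0,"gripper":0},{"x":0,"y":0,"z":5,"rx":0,"ry":0,"rz":0,"gripper":0},{"x":0,"y":0,"z":0,"rx":0,"ry":0,"rz":0,"gripper":0}]'
python3 -m jog '[{"x":-2,"y":20,"z":0,"rx":0,"ry":0,"rz":-0.5,"gripper":0},{"x":-3,"y":35,"z":0,"rx":0,"ry":0,"rz":-0.5,"gripper":0},{"x":-3,"y":35,"z":0,"rx":0,"ry":0,"rz":-0.5,"gripper":0},{"x":-3,"y":35,"z":0,"rx":0,"ry":0,"rz":-0.5,"gripper":0},{"x":-3,"y":35,"z":0,"rx":0,"ry":0,"rz":-0.5,"gripper":0},{"x":-3,"y":35,"z":0,"rx":0,"ry":0,"rz":-0.5,"gripper":0},{"x":-3,"y":35,"z":0,"rx":0,"ry":0,"rz":-0.5,"gripper":0},{"x":-3,"y":35,"z":0,"rx":0,"ry":0,"rz":-0.5,"gripper":0},{"x":-3,"y":35,"z":0,"rx":0,"ry":0,"rz":-0.5,"gripper":0},{"x":-3,"y":35,"z":0,"rx":0,"ry":0,"rz":-0.5,"gripper":0}]'
python3 -m jog '[{"x":-3,"y":35,"z":0,"rx":0,"ry":0,"rz":-0.5,"gripper":0},{"x":-3,"y":35,"z":0,"rx":0,"ry":0,"rz":-0.5,"gripper":0},{"x":-3,"y":35,"z":0,"rx":0,"ry":0,"rz":0,"gripper":0},{"x":-3,"y":35,"z":0,"rx":0,"ry":0,"rz":0,"gripper":0},{"x":-3,"y":35,"z":0,"rx":0,"ry":0,"rz":0,"gripper":0},{"x":0,"y":20,"z":0,"rx":0,"ry":0,"rz":0,"gripper":0},{"x":0,"y":9,"z":0,"rx":0,"ry":0,"rz":0,"gripper":0},{"x":0,"y":0,"z":0,"rx":0,"ry":0,"rz":0,"gripper":0},{"x":0,"y":0,"z":0,"rx":0,"ry":0,"rz":0,"gripper":0},{"x":0,"y":0,"z":0,"rx":0,"ry":0,"rz":0,"gripper":0}]' >/dev/null
python3 st.py
```

```text
t: 15.1
ee_pos: [0.5826, -0.2775, 0.213]
tool_rot: [-0.0, 0.806, 0.592, 0.0]
force: [0.1, 0.6, -2.6]
gripper_width: 0.0126
gripper_force: 58.6
t: 16.1
ee_pos: [0.5523, 0.0587, 0.2113]
tool_rot: [-0.001, 0.831, 0.556, -0.002]
force: [-0.2, -0.6, -1.7]
gripper_width: 0.0129
gripper_force: 58.7
t17.10 tcp [539.3 258.9 213.2] yaw_y -23.65 tool z [ 2.e-04 -9.e-04 -1.e+00] F [ 1.51 -0.1  -1.61] M [-0.05  0.    0.  ] w 13.0 gf 59 q [-0.86  0.38  0.45  1.77 -0.19  1.04 -0.76]
```

```bash
python3 -m jog '[{"x":-0.5,"y":2.5,"z":0,"rx":0,"ry":0,"rz":0.2,"gripper":0},{"x":0,"y":0,"z":0,"rx":0,"ry":0,"rz":0,"gripper":0},{"x":0,"y":0,"z":0,"rx":0,"ry":0,"rz":0,"gripper":0}]'>/dev/null
python3 - <<'E'
from st import *
st()
for n in("top","scene"):
    p,d,P=snap(n,n+"6.png"); np.savez(n+"6.npz",p=p,d=d,P=P); lum=p.mean(-1)
    m=(d>0)&(lum>100)&(abs(P[...,2]-.195)<.012)&(abs(P[...,0]-.54)<.16)&(abs(P[...,1]-.262)<.16)
    Q=P[m]; A=np.c_[Q[:,:2]*1000-[539,261],np.ones(len(Q))]; c=np.linalg.lstsq(A,Q[:,2]*1000,rcond=None)[0]
    print(n,len(Q),cv2.minAreaRect((Q[:,:2]*1000).astype(np.float32)),"plane slope",c)
a=cv2.imread("pics/scene6.png")[110:310,260:440];b=cv2.imread("pics/top6.png")[140:340,70:250]
cv2.imwrite("pics/c6.png",cv2.resize(np.hstack([a,b]),None,fx=2.2,fy=2.2,interpolation=cv2.INTER_CUBIC))
E
```

```text
t17.40 tcp [538.3 263.6 213.3] yaw_y -23.27 tool z [ 2.e-04  1.e-04 -1.e+00] F [ 0.41 -0.18 -2.04] M [-0.01  0.01 -0.05] w 12.7 gf 59 q [-0.86  0.38  0.45  1.76 -0.19  1.04 -0.76]
top 3394 ((537.446533203125, 258.72088623046875), (229.7699737548828, 163.17269897460938), 66.568359375) plane slope [4.72537922e-04 7.72533297e-03 1.96932960e+02]
scene 3204 ((537.2166748046875, 264.484619140625), (233.92282104492188, 162.39247131347656), 66.8796157836914) plane slope [-2.12277999e-02 -3.55854253e-03  1.97801785e+02]
```

View pics/c6.png

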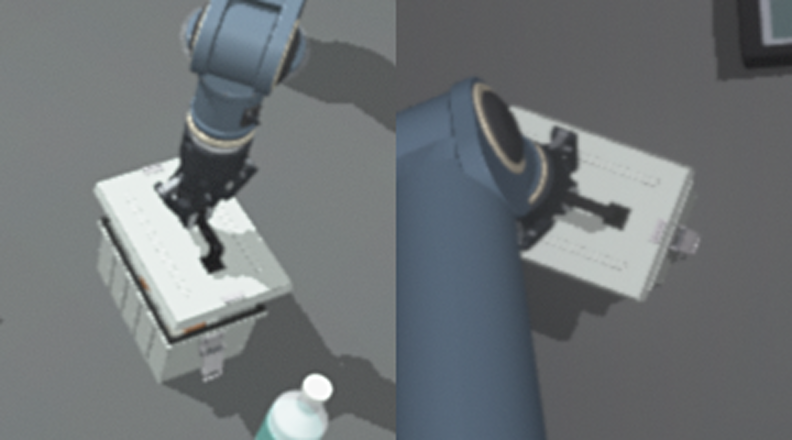

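The cover is level above the box with its long side matching (yaw agrees within 0.3°). After a ~1 mm correction I lower it.

```bash
python3 -m jog '[{"x":1.2,"y":-0.5,"z":-10,"rx":0,"ry":0,"rz":0,"gripper":0},{"x":0,"y":0,"z":-15,"rx":0,"ry":0,"rz":0,"gripper":0},{"x":0,"y":0,"z":-15,"rx":0,"ry":0,"rz":0,"gripper":0},{"x":0,"y":0,"z":-8,"rx":0,"ry":0,"rz":0,"gripper":0},{"x":0,"y":0,"z":-4,"rx":0,"ry":0,"rz":0,"gripper":0},{"x":0,"y":0,"z":-2,"rx":0,"ry":0,"rz":0,"gripper":0},{"x":0,"y":0,"z":0,"rx":0,"ry":0,"rz":0,"gripper":0},{"x":0,"y":0,"z":0,"rx":0,"ry":0,"rz":0,"gripper":0}]'>/dev/null;python3 st.py
python3 - <<'E'
from st import *
for n in("top","scene"):
    p,d,P=snap(n,n+"7.png"); lum=p.mean(-1)
    m=(d>0)&(lum>100)&(abs(P[...,2]-.142)<.012)&(abs(P[...,0]-.54)<.16)&(abs(P[...,1]-.262)<.16)
    Q=P[m]; print(n,len(Q),cv2.minAreaRect((Q[:,:2]*1000).astype(np.float32)),np.median(Q[:,2]))
E
```

```text
t18.30 tcp [539.8 263.5 159.7] yaw_y -23.25 tool z [ 1.e-03  6.e-04 -1.e+00] F [-0.16  0.21 -1.8 ] M [-0.02  0.02  0.02] w 13.0 gf 59 q [-0.84  0.44  0.43  1.81 -0.22  0.94 -0.73]
top 2965 ((538.5799560546875, 257.94354248046875), (227.99880981445312, 163.10150146484375), 66.64502716064453) 0.14350543421472223
scene 3016 ((539.1537475585938, 265.6221618652344), (232.4015655517578, 163.7771453857422), 66.44091796875) 0.14447628170880822
```

```bash
python3 -m jog '[{"x":0,"y":-0.5,"z":-2,"rx":0,"ry":0,"rz":0,"gripper":0},{"x":0,"y":0,"z":-2,"rx":0,"ry":0,"rz":0,"gripper":0},{"x":0,"y":0,"z":0,"rx":0,"ry":0,"rz":0,"gripper":0}]' | grep -E "pos|^force"
python3 -m jog '[{"x":0,"y":0,"z":-2,"rx":0,"ry":0,"rz":0,"gripper":0},{"x":0,"y":0,"z":-2,"rx":0,"ry":0,"rz":0,"gripper":0},{"x":0,"y":0,"z":0,"rx":0,"ry":0,"rz":0,"gripper":0}]' | grep -E "pos|^force"
python3 -m jog '[{"x":0,"y":0,"z":-2,"rx":0,"ry":0,"rz":0,"gripper":0},{"x":0,"y":0,"z":-1,"rx":0,"ry":0,"rz":0,"gripper":0},{"x":0,"y":0,"z":0,"rx":0,"ry":0,"rz":0,"gripper":0}]' | grep -E "pos|^force"; python3 st.py
```

```text
ee_pos: [0.5392, 0.2627, 0.1548]
force: [-0.9, -0.7, -3.3]
ee_pos: [0.5392, 0.2627, 0.1507]
force: [-0.2, -0.4, -2.4]
ee_pos: [0.5393, 0.2628, 0.1479]
force: [0.1, -0.3, -2.9]
t19.30 tcp [539.3 262.8 147.9] yaw_y -23.25 tool z [-3.e-04 -2.e-04 -1.e+00] F [ 0.09 -0.3  -2.89] M [-0.01 -0.02 -0.01] w 13.1 gf 59 q [-0.84  0.45  0.42  1.82 -0.23  0.91 -0.72]
```

```bash
python3 -m jog '[{"x":0,"y":0,"z":-1,"rx":0,"ry":0,"rz":0,"gripper":0},{"x":0,"y":0,"z":-1,"rx":0,"ry":0,"rz":0,"gripper":0},{"x":0,"y":0,"z":0,"rx":0,"ry":0,"rz":0,"gripper":0},{"x":0,"y":0,"z":0,"rx":0,"ry":0,"rz":0,"gripper":0}]' | grep -E "pos|^force"
python3 -m jog '[{"x":0,"y":0,"z":-1,"rx":0,"ry":0,"rz":0,"gripper":0},{"x":0,"y":0,"z":0,"rx":0,"ry":0,"rz":0,"gripper":0},{"x":0,"y":0,"z":0,"rx":0,"ry":0,"rz":0,"gripper":0}]' | grep -E "pos|^force"
python3 -m jog '[{"x":0,"y":0,"z":-1,"rx":0,"ry":0,"rz":0,"gripper":0},{"x":0,"y":0,"z":0,"rx":0,"ry":0,"rz":0,"gripper":0},{"x":0,"y":0,"z":0,"rx":0,"ry":0,"rz":0,"gripper":0}]' | grep -E "pos|^force"; python3 st.py
```

```text
ee_pos: [0.5395, 0.2628, 0.1462]
force: [-0.6, 0.5, -1.8]
ee_pos: [0.5395, 0.2629, 0.1454]
force: [-1.0, -0.6, 0.2]
ee_pos: [0.5396, 0.2629, 0.1445]
force: [-2.4, -0.8, 2.4]
t20.30 tcp [539.6 262.9 144.5] yaw_y -23.25 tool z [ 3.e-04  3.e-04 -1.e+00] F [-2.4  -0.82  2.35] M [-0.1   0.27  0.01] w 13.1 gf 59 q [-0.84  0.46  0.42  1.83 -0.23  0.91 -0.72]
```

```bash
python3 -m jog '[{"x":-0.5,"y":-0.3,"z":-1,"rx":0,"ry":0,"rz":0,"gripper":0},{"x":0,"y":0,"z":0,"rx":0,"ry":0,"rz":0,"gripper":0},{"x":0,"y":0,"z":0,"rx":0,"ry":0,"rz":0,"gripper":0}]' | grep -E "pos|^force"; python3 st.py
python3 -m jog '[{"x":0,"y":0,"z":-1,"rx":0,"ry":0,"rz":0,"gripper":0},{"x":0,"y":0,"z":0,"rx":0,"ry":0,"rz":0,"gripper":0},{"x":0,"y":0,"z":0,"rx":0,"ry":0,"rz":0,"gripper":0}]' | grep -E "pos|^force"; python3 st.py
```

```text
ee_pos: [0.5396, 0.2629, 0.1437]
force: [-0.3, -0.1, 4.7]
t20.60 tcp [539.6 262.9 143.7] yaw_y -23.25 tool z [ 1.5e-03  9.0e-04 -1.0e+00] F [-0.35 -0.07  4.7 ] M [0.   0.06 0.02] w 12.9 gf 60 q [-0.84  0.46  0.42  1.83 -0.23  0.9  -0.72]
ee_pos: [0.5396, 0.2629, 0.143]
force: [-0.9, 0.0, 6.2]
t20.90 tcp [539.6 262.9 143. ] yaw_y -23.25 tool z [ 0.0015  0.001  -1.    ] F [-0.86  0.    6.24] M [ 0.01  0.2  -0.03] w 12.9 gf 60 q [-0.84  0.46  0.42  1.83 -0.23  0.9  -0.72]
```

```bash
python3 -m jog '[{"x":-0.3,"y":0,"z":-1,"rx":0,"ry":0,"rz":0,"gripper":0},{"x":0,"y":0,"z":-0.7,"rx":0,"ry":0,"rz":0,"gripper":0},{"x":0,"y":0,"z":0,"rx":0,"ry":0,"rz":0,"gripper":0},{"x":0,"y":0,"z":0,"rx":0,"ry":0,"rz":0,"gripper":0}]' >/dev/null; python3 st.py
python3 -m jog '[{"x":-0.2,"y":0,"z":-0.7,"rx":0,"ry":0,"rz":0,"gripper":0},{"x":0,"y":0,"z":0,"rx":0,"ry":0,"rz":0,"gripper":0},{"x":0,"y":0,"z":0,"rx":0,"ry":0,"rz":0,"gripper":0}]' >/dev/null; python3 st.py
```

```text
t21.30 tcp [539.6 262.9 141.9] yaw_y -23.26 tool z [ 0.0021  0.0014 -1.    ] F [-1.95 -0.39 10.59] M [-0.07  0.38 -0.01] w 12.9 gf 60 q [-0.84  0.46  0.42  1.83 -0.23  0.9  -0.72]
t21.60 tcp [539.6 262.9 141.5] yaw_y -23.25 tool z [ 0.0025  0.0016 -1.    ] F [-1.82 -0.41 11.81] M [-0.14  0.39  0.01] w 12.8 gf 61 q [-0.84  0.46  0.42  1.83 -0.23  0.9  -0.72]
```

```bash
python3 -m jog '[{"x":-0.7,"y":-0.2,"z":-0.4,"rx":-0.1,"ry":0.15,"rz":0,"gripper":0},{"x":0,"y":0,"z":0,"rx":0,"ry":0,"rz":0,"gripper":0},{"x":0,"y":0,"z":0,"rx":0,"ry":0,"rz":0,"gripper":0},{"x":0,"y":0,"z":0,"rx":0,"ry":0,"rz":0,"gripper":0},{"x":0,"y":0,"z":0,"rx":0,"ry":0,"rz":0,"gripper":0}]' >/dev/null
python3 - <<'E'
from st import *
st()
for n in("top","scene"):
    p,d,P=snap(n,n+"8.png"); lum=p.mean(-1)
    m=(d>0)&(lum>100)&(abs(P[...,2]-.125)<.01)&(abs(P[...,0]-.54)<.16)&(abs(P[...,1]-.262)<.16)
    Q=P[m]; A=np.c_[Q[:,:2]*1000-[539,261],np.ones(len(Q))]; c=np.linalg.lstsq(A,Q[:,2]*1000,rcond=None)[0]
    print(n,len(Q),cv2.minAreaRect((Q[:,:2]*1000).astype(np.float32)),c,np.median(Q[:,2]))
cv2.imwrite("pics/c8.png",cv2.resize(cv2.imread("pics/scene8.png")[110:340,240:440],None,fx=2.5,fy=2.5,interpolation=cv2.INTER_CUBIC))
for _ in range(4): st()
E
```

```text
t22.10 tcp [539.6 262.9 141.4] yaw_y -23.26 tool z [ 1.5e-03  4.0e-04 -1.0e+00] F [-1.89 -0.75 11.83] M [-0.12  0.22  0.07] w 12.6 gf 61 q [-0.84  0.46  0.42  1.83 -0.23  0.9  -0.72]
top 2771 ((538.2232666015625, 256.25775146484375), (222.6993865966797, 161.52838134765625), 66.42535400390625) [-1.36671140e-04  2.45549944e-03  1.25319745e+02] 0.12543788956666366
scene 2845 ((538.4075927734375, 264.5057373046875), (232.0361785888672, 161.24427795410156), 66.64314270019531) [-1.27405369e-02 -1.36008802e-03  1.26287293e+02] 0.12633449797333007
t22.20 tcp [539.6 262.9 141.4] yaw_y -23.26 tool z [ 1.4e-03  4.0e-04 -1.0e+00] F [-0.66 -0.73 12.38] M [-0.09  0.14  0.05] w 12.8 gf 61 q [-0.84  0.46  0.42  1.83 -0.23  0.9  -0.72]
t22.20 tcp [539.6 262.9 141.4] yaw_y -23.26 tool z [ 1.4e-03  4.0e-04 -1.0e+00] F [-0.66 -0.73 12.38] M [-0.09  0.14  0.05] w 12.8 gf 61 q [-0.84  0.46  0.42  1.83 -0.23  0.9  -0.72]
t22.20 tcp [539.6 262.9 141.4] yaw_y -23.26 tool z [ 1.4e-03  4.0e-04 -1.0e+00] F [-0.66 -0.73 12.38] M [-0.09  0.14  0.05] w 12.8 gf 61 q [-0.84  0.46  0.42  1.83 -0.23  0.9  -0.72]
t22.20 tcp [539.6 262.9 141.4] yaw_y -23.26 tool z [ 1.4e-03  4.0e-04 -1.0e+00] F [-0.66 -0.73 12.38] M [-0.09  0.14  0.05] w 12.8 gf 61 q [-0.84  0.46  0.42  1.83 -0.23  0.9  -0.72]
```

View pics/c8.png

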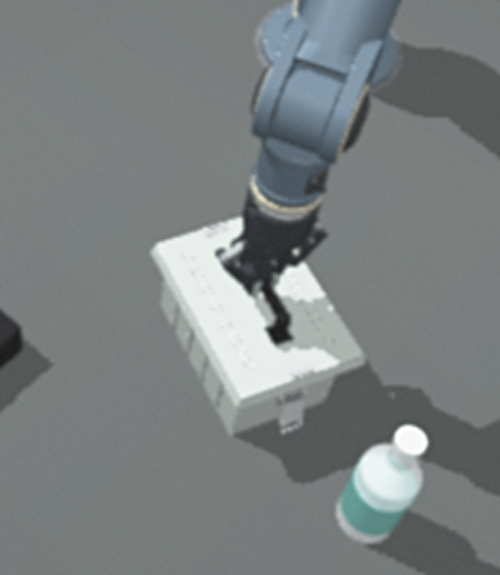

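The cover sits level on the box: plate square, water bottle untouched. The push is about 12 N plus 2.5 N of cover weight; one small nudge and a hold to confirm it is steady.

```bash
python3 -m jog '[{"x":0,"y":0,"z":-0.4,"rx":0,"ry":0.05,"rz":0,"gripper":0},{"x":0,"y":0,"z":0,"rx":0,"ry":0,"rz":0,"gripper":0},{"x":0,"y":0,"z":0,"rx":0,"ry":0,"rz":0,"gripper":0},{"x":0,"y":0,"z":0,"rx":0,"ry":0,"rz":0,"gripper":0},{"x":0,"y":0,"z":0,"rx":0,"ry":0,"rz":0,"gripper":0}]' >/dev/null; python3 st.py
python3 -m jog '[{"x":0,"y":0,"z":0,"rx":0,"ry":0,"rz":0,"gripper":0},{"x":0,"y":0,"z":0,"rx":0,"ry":0,"rz":0,"gripper":0},{"x":0,"y":0,"z":0,"rx":0,"ry":0,"rz":0,"gripper":0},{"x":0,"y":0,"z":0,"rx":0,"ry":0,"rz":0,"gripper":0},{"x":0,"y":0,"z":0,"rx":0,"ry":0,"rz":0,"gripper":0}]' >/dev/null; python3 st.py
python3 -m jog '[{"x":0,"y":0,"z":0,"rx":0,"ry":0,"rz":0,"gripper":0},{"x":0,"y":0,"z":0,"rx":0,"ry":0,"rz":0,"gripper":0}]' >/dev/null; python3 st.py
```

```text
t22.70 tcp [539.6 262.9 141.2] yaw_y -23.26 tool z [ 5.e-04  5.e-04 -1.e+00] F [-1.31 -0.96 12.21] M [-0.12  0.21 -0.03] w 12.9 gf 61 q [-0.84  0.46  0.42  1.83 -0.23  0.9  -0.72]
t23.20 tcp [539.6 262.9 141.1] yaw_y -23.27 tool z [ 5.e-04  5.e-04 -1.e+00] F [-0.5  -0.74 12.39] M [-0.11  0.27  0.01] w 12.8 gf 61 q [-0.84  0.46  0.42  1.83 -0.23  0.9  -0.72]
t23.40 tcp [539.6 262.8 141.1] yaw_y -23.27 tool z [ 5.e-04  4.e-04 -1.e+00] F [-1.18 -0.28 12.57] M [-0.11  0.2   0.01] w 12.6 gf 61 q [-0.84  0.46  0.42  1.83 -0.23  0.9  -0.72]
```

Steady: 12.5 N plus the cover's 2.5 N makes 15 N, with about 5 mm of squeeze.

```bash
python3 -c "
from station import arm
print(arm.job_done())"
```

```text
the job is handed in; nothing more can be done
None
```

The job is handed in after about 23 s: the sample bottle stands in the empty half, the packed bottle was still upright when last seen before the cover went on, and the arm is holding the cover level on its seal at about 15 N (cover weight included), roughly 5 mm of squeeze, ready for you to close the clips.

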